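Register a soap bar in the stamping jig and stamp it

TASK

Stamp the soap bar that lies on the bed of the stamping jig: without lifting it off the bed, push it back against the long rail and along into the end stop, so that it sits square and snug against both. Then swing the press arm down over it by its wooden handle, press the stamp firmly onto the bar, and swing the arm fully up again, leaving the bar in its corner and everything else on the table undisturbed.

Things in the scene. Friction and masses are not known exactly. Their poses are not given: they have to be found in the camera images.
- jig: Stamping jig, fixed to the table: pale wooden bed 215 (x) x 262 (y) mm, top 20 mm above the table. Origin at table level under the spot where the centre of a registered bar lies; the bed reaches from x -90 to +125, y -200 to +62 mm. x points from the open front edge to the rear rail, y along the rail to the end stop, z up. Hinge cheeks of the press arm stand behind the rail, to 59 mm above the table.
- corner (a point): Inner corner of the two stops at bed level; axes as the jig's. The aluminium rail's face lies at x = 0 here and runs from y -226 to +12 mm; the end stop's face lies at y = 0 and reaches to x = -50 mm. Both stops are 12 mm thick and stand 14 mm above the bed. A registered bar's centre lies at x -21.2, y -31.2 mm from here (jig x = 0, y = 0).
- bar: The plain pale soap bar on the jig's bed: 42.3 (x) x 62.4 (y) x 25.6 mm, about 0.11 kg, slightly rounded edges. Origin at the centre of its underside. Its own y is the long side, which belongs along the rail; either end may lead.
- press_arm: Press arm that carries stamp and handle; origin mid hinge axis, which is parallel to the jig's y at jig x +88, z 45.6 mm. Its axes are the jig's when it is down; its z tilts back by the swing angle: 0 rad = down, stamp flat on a registered bar; 1.62 to 1.74 = standing up (as at the start); 1.85 = its limit, leaning back. The hinge is stiff (0.4 N m): the arm (0.32 kg) stays where it is left and takes some 2 to 5 N at the handle to move.
- handle (a point): Middle of the arm's wooden handle: a round bar 18 mm thick, 106 mm long, parallel to the hinge axis between two flat side bars, 185 mm from the axis. In the jig's frame it swings from x +107 to +129, z about 230 mm (arm up) to x -97, z 56 mm (arm down). Fingers can straddle it from above at every angle, and it can turn between them; 58 mm clear towards the stamp.
- stamp (a point): Brass stamp under the arm's cross plate, face 34 x 50 mm, 88 mm from the hinge axis; origin at the centre of its face. An aluminium skirt 12 mm deep at its front and its end away from the end stop passes over the bar, with 3.5 mm to spare, only if the bar sits in the corner; else it lands on the bar. Force at the handle is 2.1 times as large at the stamp.
- bar_cream: Bystander, to be left alone: plain pale soap bar 42 x 63 x 26 mm lying on the chopping board; origin at the centre of its underside
- bar_tan: Bystander, to be left alone: tan soap bar 42 x 63 x 25 mm lying on the chopping board; origin at the centre of its underside
- bar_lilac: Bystander, to be left alone: lilac soap bar 43 x 63 x 25 mm lying on the chopping board; origin at the centre of its underside
- salve_pot: Bystander, to be left alone: round lidded salve pot, 65 mm across, 29 mm high, standing on the table; origin at the centre of its underside
There are look-alikes about, which are no part of the job. What is shaped like the bar but blue or orange is not meant.

How it is judged (in metres and radians):
On the way, in this order (a step that is already met when the one before it is completed fails the run):
1. the bar sits against the rail and the end stop, the press arm still up (x of bar in the frame of corner above -0.0237 m and y of bar in the frame of corner above -0.0337 m and angle between the x axis of bar and the x axis of jig, either way round below 0.05 rad and angle between press_arm's own z axis and vertical above 1.2 rad), for 0.2 s.
2. the arm is fully down over the registered bar and the stamp presses on it (x of bar in the frame of corner above -0.0237 m and y of bar in the frame of corner above -0.0337 m and angle between the x axis of bar and the x axis of jig, either way round below 0.05 rad and angle between press_arm's own z axis and vertical below 0.04 rad and contact force between press_arm and bar above 10 N), for 0.3 s.
3. the arm is up again (angle between press_arm's own z axis and vertical above 1.4 rad), for 0.2 s.
At the end, for the whole second after the job is handed in: The bar lies flat on the bed, within 2.5 mm of the rail and of the end stop and within 0.05 rad of square; it has been pressed there by the stamp with more than 10 N for 0.3 s with the arm fully down; the press arm stands up again (beyond 1.4 rad) and nothing moves (x of bar in the frame of corner above -0.0237 m and y of bar in the frame of corner above -0.0337 m and angle between the x axis of bar and the x axis of jig, either way round below 0.05 rad and angle between press_arm's own z axis and vertical above 1.4 rad and linear speed of bar below 0.01 m/s and angular speed of press_arm below 0.05 rad/s and z of bar in the frame of corner below 0.003 m); the robot touches nothing.
It fails at once if the bar is lifted off the bed or falls off it (z of bar in the frame of corner above 0.012 m or z of bar in the frame of corner below -0.008 m or angle between bar's own z axis and vertical above 0.4 rad).
It fails at once if something else on the table is disturbed by more than 2 cm (distance of any of bar_cream, bar_tan, bar_lilac, salve_pot from where it was at the start of the episode above 0.02 m).
It also fails if it takes over 64 s, if anything falls off the work surface, if the arm or the gripper's body presses on something with over 40 N, if the wrist force passes 120 N, or if a joint passes its speed limit or range.

ROBOT

A 6-joint arm with a two-finger parallel gripper is mounted at the origin on a cart in front of the work surface, level with it; the furniture and walls round the work are solid. World frame = base frame: x ahead of the robot, y to its left, z up, the work surface at z = 0. Lengths are in m, angles in degrees, forces in N, time in s.
With the tool pointing down it reaches from about 0.325 to 0.9 m from the base axis. Payload 3.5 kg.
Tool frame: the origin (TCP) lies where the fingers leave the gripper's body, on its centre line; the fingertips stand 73 mm ahead of it and the grasp point (between the pads) lies 54 mm ahead of it; z points along the fingers, y is the direction in which the jaws open and shut (so a half turn about z gives the same grasp; the last joint's range is limited). The gripper opens to 85 mm and grips with 20 to 120 N. Pads are 22 mm wide; open, the fingers measure 114 mm over their backs; the gripper's body (76 mm by 85 mm) begins 54 mm behind the grasp point. The pads swing forward as they close: fully open they stand 13 mm farther back than shut.
Start: joints at [59.794, 15.837, -1.513, 72.651, 0, 84.076], TCP at [0.257, 0.57, 0.304] pointing down, gripper open.
Joint ranges: [-178.77, 178.77], [-48.84, 107.48], [-61.69, 71.31], [-111.58, 123.2], [-90, 87.43], [-180, 180]. Speed limits (degrees/s): [147.25, 147.25, 180, 180, 180, 180].

INTERFACE

Orientations are given as [roll, pitch, yaw] about the fixed x, y, z axes, in that order (R = Rz(yaw) Ry(pitch) Rx(roll)).
In Python, from plant import bot gives the robot as it stands. The module is installed in compiled form; this text tells all that it offers.
- The arm moves only by the tool arm_command, never from a script. Its arguments are lists of equal length, an entry for each row: "slide": the shift along the tool's x, y, z in units of 25 mm (1.0 is 25 mm), a list of three; "angular": the turn, a rotation vector about the tool's x, y, z in units of 5 degrees (1.0 is 5 degrees), a list of three; "hand": the opening in per cent of the stroke, from 0 (shut) to 100 (fully open). A call has 1 to 20 rows; each row is the pose to reach, as a shift and turn from the pose commanded when the call began, along the tool's axes at that moment; what a row does not reach only later rows make up. A row lasts 1/10 s, in which the tool goes at most 50 mm and 8.59 degrees, less where a joint would pass 70% of its speed; a pose out of reach is approached as far as the arm can. A call with a gripper value outside its range is refused whole. The fingers move at their own pace and stop on an object; "squeeze" is the grip in N (left out, the last holds). Time passes only in rows, so rows that repeat a pose let the fingers close. It gives the time, the measured TCP pose, the force and the opening at its end, in the units of the state.
- bot.get_obs(): the state, without advancing time (a new reading comes with each control period).
- bot.capture(name): name is "scene" or "side" or "wrist"; returns the picture (400x640x3 uint8, red, green, blue); there is no depth.
- bot.camera_info(name): a dict with "camera_matrix" (3x3 intrinsics, pixels), "pose" (4x4, takes a point from camera to world coordinates). Camera axes: x right, y down, z forward; pixel columns grow to the right and rows downward; lengths in m; the calibration is good to about 2 mm. A picture is of the moment at which its call begins: read the wrist's pose just before it. camera_info takes no time and is no camera call; for the wrist camera it gives the pose at the moment of the call.
- bot.hand_in(): hands the job in, once; it reports no verdict.
The state is a dict: "clock": time; "joint_pos": joint angles; "qd": joint speeds; "effort": joint torques, N m; "tool_pos": TCP position; "eef_rot": TCP orientation; "ft_force": force on the tool from outside, world axes, zero at the start; "wrist_torque": the same for the moment, N m; "opening": finger opening in m.
Only numpy, scipy, OpenCV 4.12 (cv2) and the standard library are available. Lean on these libraries where they do the work, as an engineer would, in place of code of your own. Each camera call takes 0.05 s, during which the arm holds its last target. There are 200 camera calls.

## Working session

There is one attempt and no reset: what is moved stays moved. The work goes in short steps, Python scripts to look and compute and a tool call to move; the robot and the scene stay as the last step left them, time stands still between calls to the robot, and variables do not carry over. Pictures are saved under pics/ and viewed, about 8 in all and at most 12, crops included, and the job is handed in when it is done.

Besides the shell and the picture viewer there is one more tool, called after "Emit:" by a JSON object that holds its "method" and its "body", one argument or row to a line. arm_command: Moves the arm, as the interface text tells. Its arguments: {"type":"object","properties":{"slide":{"type":"array"},"angular":{"type":"array"},"hand":{"type":"array"},"squeeze":{"type":"number"}},"required":["slide","angular","hand"]}

```bash
mkdir -p pics; python3 - <<'E'
from plant import bot
import cv2,numpy as np
np.set_printoptions(precision=4,suppress=True)
for n in("scene","side"):
    i=bot.camera_info(n);print(n,i["camera_matrix"],i["pose"])
    cv2.imwrite(f"pics/{n}0.png",bot.capture(n)[:,:,::-1])
print(bot.get_obs())
E
```

```text
scene [[376.96     0.     318.2348]
 [  0.     376.96   201.2624]
 [  0.       0.       1.    ]] [[ 0.8435 -0.2824  0.4569 -0.0484]
 [-0.5371 -0.4331  0.7239 -0.8682]
 [-0.0065 -0.856  -0.517   0.6201]
 [ 0.      0.      0.      1.    ]]
side [[409.7699   0.     315.2925]
 [  0.     409.7699 198.0951]
 [  0.       0.       1.    ]] [[ 0.9888 -0.0956  0.1145  0.3092]
 [-0.1491 -0.6567  0.7393 -0.9998]
 [ 0.0045 -0.7481 -0.6636  0.9149]
 [ 0.      0.      0.      1.    ]]
{'clock': 0.1, 'joint_pos': array([59.7935, 15.8749, -1.5908, 72.6508,  0.0003, 84.0766]), 'qd': array([-0.0273, -0.1815,  0.1029,  0.0706, -0.0519,  0.0549]), 'effort': array([ -0.    , -44.6708,  29.6129,   0.0084,  -0.0002,   0.    ]), 'tool_pos': array([0.2567, 0.5692, 0.3029]), 'eef_rot': array([-179.8842,   -0.0123,  155.7169]), 'ft_force': array([-0.3141,  0.7372, -0.4212]), 'wrist_torque': array([ 0.0021,  0.0197, -0.0232]), 'opening': 0.08548033124123977}
```

View pics/scene0.png

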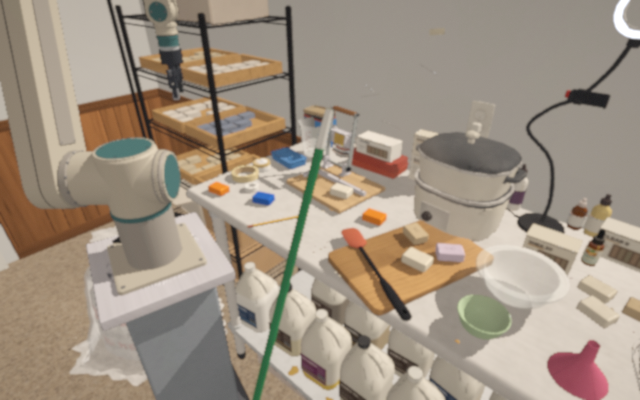

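View pics/side0.png

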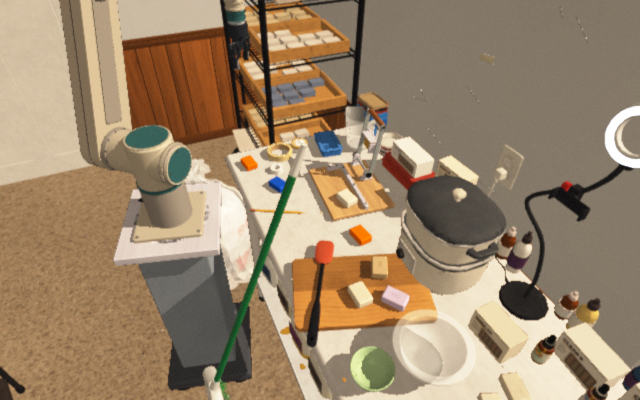

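Side view: the jig is at about (350,190), with the pale bar on its bed at (346,198) and the arm's handle near (374,116). The cream look-alike on the chopping board is at (360,294), beside the tan one (379,267) and the lilac one (396,298). Next I'll enlarge the jig and check the wrist view.

```bash
cat > h.py <<'E'
from plant import bot
import cv2,numpy as np
np.set_printoptions(precision=4,suppress=True)
from scipy.spatial.transform import Rotation as R
def proj(info,P):
    K,T=np.array(info["camera_matrix"]),np.array(info["pose"])
    p=(np.atleast_2d(P)-T[:3,3])@T[:3,:3]@K.T
    return p[:,:2]/p[:,2:]
def hit(info,uv,z):
    K,T=np.array(info["camera_matrix"]),np.array(info["pose"])
    uv=np.atleast_2d(uv).astype(float)
    d=np.c_[uv,np.ones(len(uv))]@np.linalg.inv(K).T@T[:3,:3].T
    return T[:3,3]+d*((z-T[2,3])/d[:,2])[:,None]
E
python3 - <<'E'
from h import *
a=cv2.imread("pics/side0.png")[90:230,230:430]; a=cv2.resize(a,None,fx=4,fy=4,interpolation=cv2.INTER_CUBIC)
cv2.imwrite("pics/sidecrop.png",a)
i=bot.camera_info("wrist");print(i)
cv2.imwrite("pics/w0.png",bot.capture("wrist")[:,:,::-1])
s=bot.camera_info("side")
print(proj(s,[[0.257,0.57,0.304],[.257,.57,.23]]))
print(hit(s,[[346,198]],.045),hit(s,[[360,294]],.04))
E
```

```text
{'camera_matrix': array([[303.7205,   0.    , 320.8793],
       [  0.    , 303.7205, 201.4954],
       [  0.    ,   0.    ,   1.    ]]), 'pose': array([[ 0.4107,  0.8743,  0.2586,  0.1916],
       [ 0.9118, -0.3934, -0.1181,  0.5982],
       [-0.0015,  0.2843, -0.9587,  0.3726],
       [ 0.    ,  0.    ,  0.    ,  1.    ]])}
[[239.5258  48.667 ]
 [241.7529  67.3253]]
[[ 0.5567 -0.0443  0.045 ]] [[ 0.518  -0.4055  0.04  ]]
```

View pics/sidecrop.png

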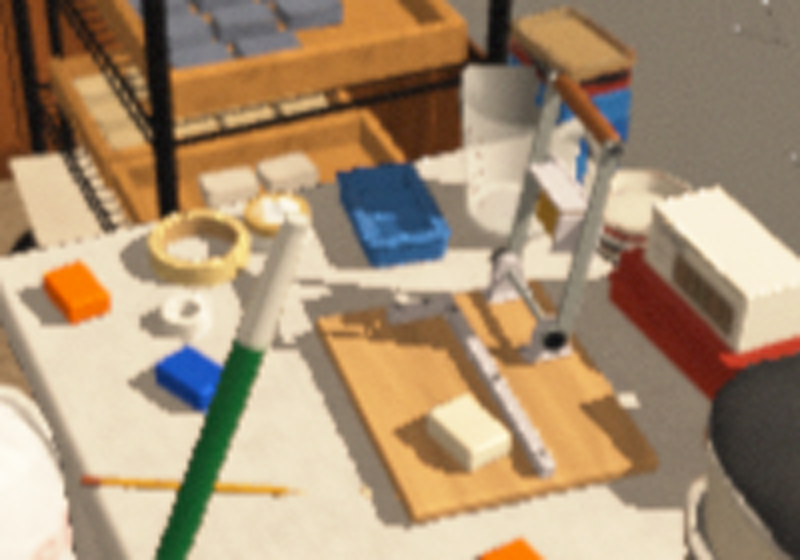

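View pics/w0.png

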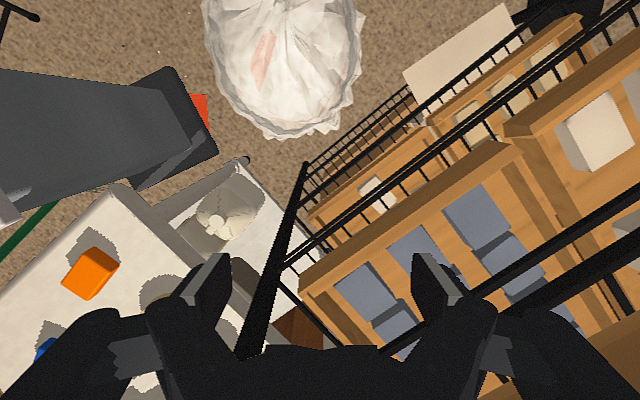

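The crop shows the jig bed with the near front corner at (412,520), near rear (655,465) and far front (320,318). The pale bar is at (468,430), the rail runs (455,310)–(545,470), and the press arm stands up with its handle at (588,110). The only pale bar on the jig bed is this one; the cream look-alike is on the chopping board, and the blue and orange ones are on the table. I'll compute positions, including the green pole.

```bash
python3 - <<'E'
from h import *
s=bot.camera_info("side");c=bot.camera_info("scene");w=bot.camera_info("wrist")
f=lambda L:np.array(L)/4+[230,90]
b=hit(s,f([[412,512],[655,462],[320,320]]),.02)
print(b, np.linalg.norm(b[0]-b[1]),np.linalg.norm(b[0]-b[2]))
print("yaw",np.degrees(np.arctan2(*(b[1]-b[0])[[1,0]])),np.degrees(np.arctan2(*(b[2]-b[0])[[1,0]]))-90)
yaw=np.arctan2(*(b[2]-b[0])[[1,0]])-np.pi/2
Rz=R.from_euler('z',yaw).as_matrix()
O=np.mean([b[0]-Rz@[-.09,-.2,.02],b[1]-Rz@[.125,-.2,.02],b[2]-Rz@[-.09,.062,.02]],axis=0)
print("O",O,"bar top", hit(s,f([[468,418]]),.0456), (hit(s,f([[468,418]]),.0456)-O)@Rz)
print("handle",O+Rz@[.118,0,.23],proj(s,O+Rz@[.118,0,.23])*4-[920,360], proj(s,O+Rz@[.0,0.0,.0456])*4-[920,360])
# pole: triangulate line = intersection of planes
def plane(i,p,q):
    K,T=i["camera_matrix"],i["pose"]
    d=np.c_[[p,q],[1,1]]@np.linalg.inv(K).T@T[:3,:3].T
    n=np.cross(*d);return n/np.linalg.norm(n),T[:3,3]
n1,c1=plane(s,(240,310),(262,255));n2,c2=plane(c,(262,380),(312,160))
d=np.cross(n1,n2);d/=np.linalg.norm(d)
p=np.linalg.lstsq(np.array([n1,n2]),np.array([n1@c1,n2@c2]),rcond=None)[0]
for z in(-.3,0,.2,.4,.6,.8): q=p+d*(z-p[2])/d[2];print(q,proj(s,q),proj(c,q))
Tt=np.eye(4);o=bot.get_obs();Tt[:3,:3]=R.from_euler('xyz',o['eef_rot'],degrees=True).as_matrix();Tt[:3,3]=o['tool_pos']
print(Tt);print(np.linalg.inv(Tt)@w["pose"])
E
```

```text
[[ 0.5044 -0.1033  0.02  ]
 [ 0.709  -0.0749  0.02  ]
 [ 0.4675  0.1492  0.02  ]] 0.2065989148824677 0.25523774149324485
yaw 7.900907492191363 8.31273347044413
O [0.5621 0.1045 0.    ] bar top [[ 0.5632 -0.0287  0.0456]] [[-0.0182 -0.132   0.0456]]
handle [0.6789 0.1215 0.23  ] [[582.5794 111.7974]] [[435.1249 318.283 ]]
[ 0.1406 -0.281  -0.3   ] [[228.4379 338.9051]] [[260.9697 384.5332]]
[ 0.2713 -0.2189  0.    ] [[260.4197 258.9508]] [[288.057  265.3493]]
[ 0.3585 -0.1774  0.2   ] [[286.2534 194.3665]] [[307.7932 178.5097]]
[ 0.4457 -0.136   0.4   ] [[316.8657 117.8356]] [[329.0534  84.965 ]]
[ 0.5328 -0.0946  0.6   ] [[353.7178  25.7056]] [[352.021  -16.0925]]
[ 0.62   -0.0531  0.8   ] [[398.9337 -87.3342]] [[ 376.9104 -125.6058]]
[[-0.9115  0.4112 -0.0009  0.2568]
 [ 0.4112  0.9115 -0.0015  0.5693]
 [ 0.0002 -0.0017 -1.      0.303 ]
 [ 0.      0.      0.      1.    ]]
[[ 0.0005 -0.9587 -0.2844  0.0713]
 [ 1.      0.0004  0.0006 -0.0005]
 [-0.0005 -0.2844  0.9587 -0.0697]
 [ 0.      0.      0.      1.    ]]
```

Jig origin is at about (0.562, 0.105) with yaw of about 8°. The fitted sides of 207 and 255 mm agree with 215 and 262 mm, and the predicted handle pixel matches. The bar is at roughly jig (−18,−132) mm. The pole's top is at (0.41,−0.155,0.31), so I'll keep clear of it. Now I'll move the wrist camera above the jig.

Emit:
{"method": "arm_command", "body": {
  "slide": [
    [-19,-15.5,-1.9],
    [-19,-15.5,-1.9],
    [-19,-15.5,-1.9],
    [-19,-15.5,-1.9],
    [-19,-15.5,-1.9],
    [-19,-15.5,-1.9],
    [-19,-15.5,-1.9],
    [-19,-15.5,-1.9],
    [-19,-15.5,-1.9],
    [-19,-15.5,-1.9],
    [-19,-15.5,-1.9],
    [-19,-15.5,-1.9],
    [-19,-15.5,-1.9],
    [-19,-15.5,-1.9],
    [-19,-15.5,-1.9],
    [-19,-15.5,-1.9],
    [-19,-15.5,-1.9],
    [-19,-15.5,-1.9]
  ],
  "angular": [
    [0,0,-6.5],
    [0,0,-6.5],
    [0,0,-6.5],
    [0,0,-6.5],
    [0,0,-6.5],
    [0,0,-6.5],
    [0,0,-6.5],
    [0,0,-6.5],
    [0,0,-6.5],
    [0,0,-6.5],
    [0,0,-6.5],
    [0,0,-6.5],
    [0,0,-6.5],
    [0,0,-6.5],
    [0,0,-6.5],
    [0,0,-6.5],
    [0,0,-6.5],
    [0,0,-6.5]
  ],
  "hand": [20,20,20,20,20,20,20,20,20,20,20,20,20,20,20,20,20,20]
}}

```text
clock: 1.95
tool_pos: [0.5302, 0.0222, 0.3514]
eef_rot: [180.0, -0.0, -171.7]
ft_force: [-0.1, 1.0, 0.2]
opening: 0.0171
```

```bash
python3 - <<'E'
from h import *
o=bot.get_obs();print({k:o[k] for k in('clock','tool_pos','eef_rot','ft_force','opening','joint_pos')})
print(repr(bot.camera_info("wrist")["pose"]))
cv2.imwrite("pics/w1.png",bot.capture("wrist")[:,:,::-1])
E
```

```text
{'clock': 1.95, 'tool_pos': array([0.5302, 0.0222, 0.3514]), 'eef_rot': array([ 179.9925,   -0.011 , -171.6831]), 'ft_force': array([-0.0756,  1.0342,  0.2442]), 'opening': 0.01710731093427917, 'joint_pos': array([ -4.5869,   4.9807,  -8.9086,  76.1231,   0.0049, -12.9038])}
array([[-0.1452,  0.9485,  0.2815,  0.4594],
       [ 0.9894,  0.1391,  0.0417,  0.0108],
       [ 0.0004,  0.2845, -0.9587,  0.4212],
       [ 0.    ,  0.    ,  0.    ,  1.    ]])
```

View pics/w1.png

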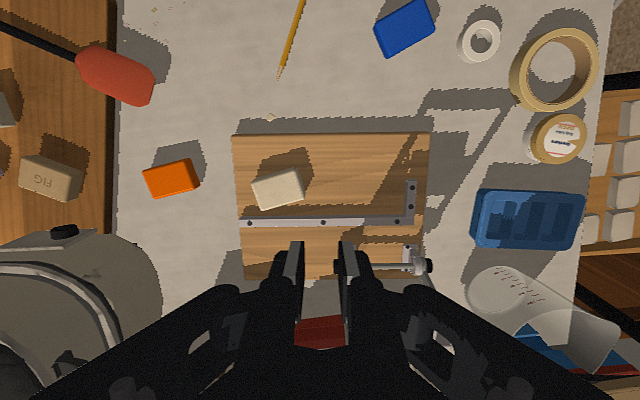

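The wrist view shows the bed's front edge at (233,134)–(430,132), the rail at y≈220 and the end stop at (411,200). The bar is at (278,189), turned a little. The orange bar (171,178) and blue bar (405,27) are the look-alikes. I'll use one enlarged crop to confirm and get corners.

```bash
python3 - <<'E'
import cv2
a=cv2.imread("pics/w1.png")[125:235,225:440]
cv2.imwrite("pics/w1c.png",cv2.resize(a,(774,396),interpolation=cv2.INTER_CUBIC))
E
```

```text
(no output)
```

View pics/w1c.png

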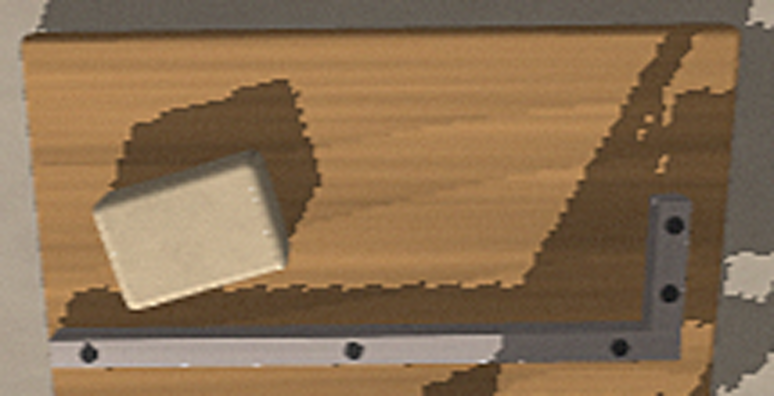

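```bash
cat > j.py <<'E'
from h import *
from scipy.optimize import least_squares
i=dict(camera_matrix=bot.camera_info("wrist")["camera_matrix"],pose=np.array([[-0.1452,0.9485,0.2815,0.4594],[0.9894,0.1391,0.0417,0.0108],[0.0004,0.2845,-0.9587,0.4212],[0,0,0,1]]))
f=lambda L:(np.array(L,float)+.5)/3.6+[224.5,124.5]
P=np.array([[-90,-200,20],[-90,62,20],[33.2,43.2,34],[-28.8,31.2,34],[-28.8,43.2,34],[33.2,-194.8,34],[21.2,-194.8,34]])/1000
U=f([[23,38],[738,28],[680,359],[656,198],[690,198],[50,368],[48,342]])
W=lambda v,P:np.array([v[0],v[1],0])+P@R.from_euler('z',v[2]).as_matrix().T
r=least_squares(lambda v:(proj(i,W(v,P))-U).ravel(),[.562,.1045,.14])
B=np.array([[-21.2,-31.2,45.6],[-21.2,31.2,45.6],[21.2,31.2,45.6],[21.2,-31.2,45.6]])/1000
Ub=f([[98,210],[250,160],[288,268],[137,310]])
b=least_squares(lambda v:(proj(i,W(v,B))-Ub).ravel(),[.563,-.03,.3])
if __name__=="__main__":
    print("jig",r.x,np.degrees(r.x[2]),"res px",r.fun.reshape(-1,2))
    print("bar",b.x,np.degrees(b.x[2]),b.fun)
    d=b.x[:2]-r.x[:2];c,s=np.cos(r.x[2]),np.sin(r.x[2])
    print("bar in jig mm",1000*np.array([c*d[0]+s*d[1],-s*d[0]+c*d[1]]),np.degrees(b.x[2]-r.x[2]))
E
python3 j.py
```

```text
jig [0.5618 0.1089 0.1628] 9.32950101614665 res px [[-2.5014 -0.4379]
 [ 1.751  -1.2133]
 [-0.2011  0.451 ]
 [ 0.5522  0.7586]
 [ 0.3279  0.6038]
 [ 0.1733  0.7693]
 [-0.1055 -0.2904]]
bar [ 0.5635 -0.0288  0.4513] 25.857887102998077 [-2.4992 -0.4226  1.9232 -1.2139  2.013  -0.1016 -1.4746  2.0675]
bar in jig mm [ -20.6446 -136.1771] 16.528386086851427
```

Bar in the jig frame: (−20.6, −136) mm, turned +16.5°. All residuals stay within about 3 px. Plan: two slightly opened fingers push +x onto the rail, then the closed fingers push +y into the stop. I'll compute the moves and check clearance to the pot.

```bash
cat > m.py <<'E'
from h import *
J=np.array([.5618,.1089]);JY=np.radians(9.2)
def wj(x,y,z): c,s=np.cos(JY),np.sin(JY); return np.array([J[0]+c*x-s*y,J[1]+s*x+c*y,z])
def state():
    o=bot.get_obs();return np.array(o['tool_pos']),R.from_euler('xyz',o['eef_rot'],degrees=True),o
def jig(p): c,s=np.cos(JY),np.sin(JY);d=p[:2]-J;return 1000*np.array([c*d[0]+s*d[1],-s*d[0]+c*d[1],p[2]])
def goal(x,y,z,off=180):
    p,q,o=state();t=wj(x,y,z)
    g=R.from_euler('xyz',[180,0,np.degrees(JY)+off],degrees=True)
    print("clock",o['clock'],"jig mm",jig(p),"F",o['ft_force'],"open",o['opening'],"->",t,"slide",q.inv().apply(t-p)/.025,"ang",np.degrees((q.inv()*g).as_rotvec())/5)
E
python3 - <<'E'
from m import *
goal(-.076,-.134,.15);goal(-.076,-.134,.098)
s=bot.camera_info("side")
for z in(.0,.1,.2):print(hit(s,[[400,240],[410,190]],z))
print("start y push",wj(-.003,-.195,.1), "orange",hit(bot.camera_info("wrist"),[[171,178],[199,185]],.025))
E
```

```text
clock 2.0 jig mm [-45.0223 -80.6918 351.418 ] F [ 0.3278 -0.1779  0.5503] open 0.017055995978536475 -> [ 0.5082 -0.0355  0.15  ] slide [ 1.2049 -2.152   8.0567] ang [ 0.0009 -0.0011 -0.179 ]
clock 2.0 jig mm [-45.0223 -80.6918 351.418 ] F [ 0.3278 -0.1779  0.5503] open 0.017055995978536475 -> [ 0.5082 -0.0355  0.098 ] slide [ 1.2047 -2.1522 10.1367] ang [ 0.0009 -0.0011 -0.179 ]
[[ 0.6919 -0.206   0.    ]
 [ 0.7964  0.0141  0.    ]]
[[ 0.65   -0.2927  0.1   ]
 [ 0.7431 -0.0968  0.1   ]]
[[ 0.6082 -0.3795  0.2   ]
 [ 0.6899 -0.2076  0.2   ]]
start y push [ 0.59   -0.0841  0.1   ] orange [[ 0.5725 -0.1741  0.025 ]
 [ 0.5767 -0.1369  0.025 ]]
```

Emit:
{"method": "arm_command", "body": {
  "slide": [
    [1.2,-2.15,4],
    [1.2,-2.15,6],
    [1.2,-2.15,8],
    [1.2,-2.15,8],
    [1.2,-2.15,8],
    [1.2,-2.15,9],
    [1.2,-2.15,9.5],
    [1.2,-2.15,10],
    [1.2,-2.15,10.1],
    [1.2,-2.15,10.1]
  ],
  "angular": [
    [0,0,-0.18],
    [0,0,-0.18],
    [0,0,-0.18],
    [0,0,-0.18],
    [0,0,-0.18],
    [0,0,-0.18],
    [0,0,-0.18],
    [0,0,-0.18],
    [0,0,-0.18],
    [0,0,-0.18]
  ],
  "hand": [33,33,33,33,33,33,33,33,33,33]
}}

```text
clock: 3.0
tool_pos: [0.5092, -0.0362, 0.0994]
eef_rot: [-180.0, 0.0, -170.9]
ft_force: [0.6, -0.2, -0.6]
opening: 0.0282
```

```bash
python3 - <<'E'
from m import *
goal(-.032,-.134,.098)
i=bot.camera_info("wrist");print(repr(i["pose"]))
cv2.imwrite("pics/w2.png",bot.capture("wrist")[:,:,::-1])
E
```

```text
clock 3.0 jig mm [ -75.1292 -134.8232   99.437 ] F [ 0.6084 -0.1958 -0.6202] open 0.028243489730112713 -> [ 0.5516 -0.0285  0.098 ] slide [-1.7251  0.0347  0.0586] ang [-0.0025  0.0077 -0.0117]
array([[-0.1594,  0.9462,  0.2817,  0.4385],
       [ 0.9872,  0.1528,  0.0455, -0.0486],
       [ 0.    ,  0.2853, -0.9584,  0.1692],
       [ 0.    ,  0.    ,  0.    ,  1.    ]])
```

View pics/w2.png

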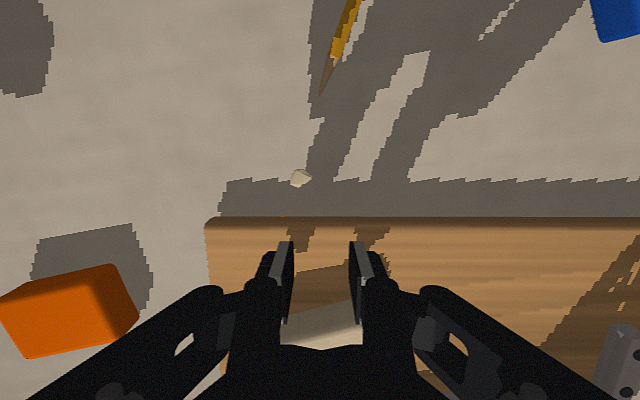

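The fingers straddle the bar's front, with the bar seen at (320,325) and the orange bar clear at (70,310). Pushing towards the rail.

Emit:
{"method": "arm_command", "body": {
  "slide": [
    [-0.15,0,0.05],
    [-0.3,0,0.05],
    [-0.45,0,0.05],
    [-0.6,0,0.05],
    [-0.75,0,0.05],
    [-0.9,0,0.05],
    [-1.05,0,0.05],
    [-1.2,0,0.05],
    [-1.32,0,0.05],
    [-1.44,0,0.05],
    [-1.52,0,0.05],
    [-1.6,0,0.05],
    [-1.6,0,0.05],
    [-1.6,0,0.05]
  ],
  "angular": [
    [0,0,0],
    [0,0,0],
    [0,0,0],
    [0,0,0],
    [0,0,0],
    [0,0,0],
    [0,0,0],
    [0,0,0],
    [0,0,0],
    [0,0,0],
    [0,0,0],
    [0,0,0],
    [0,0,0],
    [0,0,0]
  ],
  "hand": [33,33,33,33,33,33,33,33,33,33,33,33,33,33]
}}

```text
clock: 4.45
tool_pos: [0.5484, -0.03, 0.0978]
eef_rot: [-180.0, 0.0, -170.9]
ft_force: [0.4, -0.6, -0.1]
opening: 0.0281
```

Emit:
{"method": "arm_command", "body": {
  "slide": [
    [-0.04,0,0],
    [-0.08,0,0],
    [-0.12,0,0],
    [-0.16,0,0],
    [-0.16,0,0]
  ],
  "angular": [
    [0,0,0],
    [0,0,0],
    [0,0,0],
    [0,0,0],
    [0,0,0]
  ],
  "hand": [33,33,33,33,33]
}}

```text
clock: 4.95
tool_pos: [0.5512, -0.0295, 0.0975]
eef_rot: [-180.0, -0.1, -170.9]
ft_force: [-3.6, -1.8, 3.6]
opening: 0.0284
```

Emit:
{"method": "arm_command", "body": {
  "slide": [
    [-0.04,0,0],
    [-0.08,0,0],
    [-0.08,0,0]
  ],
  "angular": [
    [0,0,0],
    [0,0,0],
    [0,0,0]
  ],
  "hand": [33,33,33]
}}

```text
clock: 5.25
tool_pos: [0.5515, -0.0294, 0.0973]
eef_rot: [-180.0, -0.3, -170.9]
ft_force: [-8.9, -2.1, 5.7]
opening: 0.0283
```

```bash
python3 - <<'E'
from m import *
goal(-.032,-.134,.098)
cv2.imwrite("pics/w3.png",bot.capture("wrist")[:,:,::-1])
a=bot.capture("side")[100:230,290:410]
b=cv2.imread("pics/w3.png")[180:400,190:640]
cv2.imwrite("pics/m3.png",np.vstack([cv2.resize(b,(640,313)),cv2.resize(a[60:,:,::-1],(480,280),interpolation=cv2.INTER_CUBIC) @ np.eye(3) if 0 else np.pad(cv2.resize(np.ascontiguousarray(a[60:,:,::-1]),(480,280),interpolation=cv2.INTER_CUBIC),((0,0),(0,160),(0,0)))]))
E
```

```text
clock 5.25 jig mm [ -32.2469 -134.8439   97.2638] F [-8.8931 -2.0611  5.6667] open 0.028338815961685093 -> [ 0.5516 -0.0285  0.098 ] slide [-0.0096  0.0338 -0.0295] ang [-0.0058 -0.0687 -0.0225]
```

View pics/m3.png

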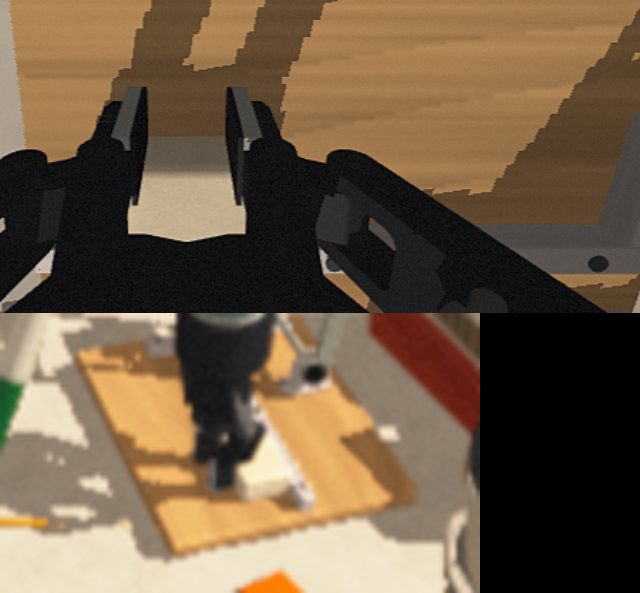

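The bar is now square and flush on the rail (gap-free in the side crop). The tool is at x=−32.2 against −32.2 predicted, with 9 N of contact. Next I'll lift over it and go behind the bar's near end with closed fingers.

Emit:
{"method": "arm_command", "body": {
  "slide": [
    [0.4,0,0],
    [0.7,0,0],
    [0.7,0,-1.0],
    [0.7,-0.5,-2],
    [0.4,-1.5,-2],
    [-0.2,-2.4,-2],
    [-1.2,-2.5,-2],
    [-1.2,-2.5,-2],
    [-1.2,-2.5,-1],
    [-1.2,-2.5,-0.3],
    [-1.2,-2.5,0],
    [-1.2,-2.5,0]
  ],
  "angular": [
    [0,0,0],
    [0,0,0],
    [0,0,0],
    [0,0,0],
    [0,0,0],
    [0,0,0],
    [0,0,0],
    [0,0,0],
    [0,0,0],
    [0,0,0],
    [0,0,0],
    [0,0,0]
  ],
  "hand": [33,33,33,10,0,0,0,0,0,0,0,0]
}}

```text
clock: 6.55
tool_pos: [0.5921, -0.0855, 0.0963]
eef_rot: [179.9, -0.2, -170.9]
ft_force: [-0.2, 0.4, 0.6]
opening: 0.0002
```

```bash
python3 - <<'E'
from m import *
goal(-.002,-.0457,.098)
E
```

```text
clock 6.55 jig mm [  -1.2145 -196.7282   96.3261] F [-0.23    0.387   0.6396] open 0.0002425557407829511 -> [0.5671 0.0635 0.098 ] slide [ 0.0388  6.0412 -0.0582] ang [ 0.0164 -0.0306 -0.0137]
```

Emit:
{"method": "arm_command", "body": {
  "slide": [
    [0,0.2,-0.06],
    [0,0.4,-0.06],
    [0,0.6,-0.06],
    [0,0.8,-0.06],
    [0,1.05,-0.06],
    [0,1.3,-0.06],
    [0,1.55,-0.06],
    [0,1.8,-0.06],
    [0,2.1,-0.06],
    [0,2.4,-0.06],
    [0,2.7,-0.06],
    [0,3.0,-0.06],
    [0,3.3,-0.06],
    [0,3.6,-0.06],
    [0,3.9,-0.06],
    [0,4.2,-0.06],
    [0,4.4,-0.06],
    [0,4.6,-0.06],
    [0,4.8,-0.06],
    [0,4.8,-0.06]
  ],
  "angular": [
    [0,0,0],
    [0,0,0],
    [0,0,0],
    [0,0,0],
    [0,0,0],
    [0,0,0],
    [0,0,0],
    [0,0,0],
    [0,0,0],
    [0,0,0],
    [0,0,0],
    [0,0,0],
    [0,0,0],
    [0,0,0],
    [0,0,0],
    [0,0,0],
    [0,0,0],
    [0,0,0],
    [0,0,0],
    [0,0,0]
  ],
  "hand": [0,0,0,0,0,0,0,0,0,0,0,0,0,0,0,0,0,0,0,0]
}}

```text
clock: 8.55
tool_pos: [0.5743, 0.0332, 0.0991]
eef_rot: [180.0, -0.0, -170.8]
ft_force: [-0.0, 0.1, -0.2]
opening: 0.0001
```

Emit:
{"method": "arm_command", "body": {
  "slide": [
    [0,0.15,0],
    [0,0.3,0],
    [0,0.45,0],
    [0,0.6,0],
    [0,0.75,0],
    [0,0.87,0],
    [0,0.97,0],
    [0,1.05,0],
    [0,1.12,0],
    [0,1.12,0]
  ],
  "angular": [
    [0,0,0],
    [0,0,0],
    [0,0,0],
    [0,0,0],
    [0,0,0],
    [0,0,0],
    [0,0,0],
    [0,0,0],
    [0,0,0],
    [0,0,0]
  ],
  "hand": [0,0,0,0,0,0,0,0,0,0]
}}

```text
clock: 9.55
tool_pos: [0.57, 0.0604, 0.0992]
eef_rot: [180.0, -0.0, -170.9]
ft_force: [-0.5, 0.8, 0.3]
opening: -0.0
```

```bash
python3 - <<'E'
from m import *
goal(-.002,-.0457,.098)
E
```

```text
clock 9.55 jig mm [  0.3872 -49.2038  99.1562] F [-0.5087  0.84    0.3304] open -2.7003591814907324e-05 -> [0.5671 0.0635 0.098 ] slide [0.0956 0.14   0.0463] ang [ 0.0039 -0.0004 -0.0132]
```

Emit:
{"method": "arm_command", "body": {
  "slide": [
    [0,0.05,0],
    [0,0.1,0],
    [0,0.15,0],
    [0,0.2,0],
    [0,0.2,0]
  ],
  "angular": [
    [0,0,0],
    [0,0,0],
    [0,0,0],
    [0,0,0],
    [0,0,0]
  ],
  "hand": [0,0,0,0,0]
}}

```text
clock: 10.05
tool_pos: [0.5693, 0.0653, 0.0991]
eef_rot: [180.0, 0.0, -170.9]
ft_force: [0.0, 1.2, -0.1]
opening: 0.0002
```

Emit:
{"method": "arm_command", "body": {
  "slide": [
    [0,0.05,0],
    [0,0.1,0],
    [0,0.1,0]
  ],
  "angular": [
    [0,0,0],
    [0,0,0],
    [0,0,0]
  ],
  "hand": [0,0,0]
}}

```text
clock: 10.35
tool_pos: [0.5697, 0.067, 0.0995]
eef_rot: [-179.9, 0.1, -170.9]
ft_force: [1.3, -3.5, 0.8]
opening: -0.0001
```

Emit:
{"method": "arm_command", "body": {
  "slide": [
    [0,0.05,0],
    [0,0.1,0],
    [0,0.1,0]
  ],
  "angular": [
    [0,0,0],
    [0,0,0],
    [0,0,0]
  ],
  "hand": [0,0,0]
}}

```text
clock: 10.65
tool_pos: [0.57, 0.0678, 0.0999]
eef_rot: [-179.6, 0.1, -171.0]
ft_force: [1.6, -8.7, 1.6]
opening: -0.0001
```

```bash
python3 - <<'E'
from m import *
goal(-.05,-.003,.098)
E
```

```text
clock 10.65 jig mm [  1.5656 -41.9334  99.9458] F [ 1.5903 -8.6639  1.6233] open -0.00010885882105420284 -> [0.5129 0.0979 0.098 ] slide [2.0674 1.5517 0.0628] ang [-0.0792  0.0237 -0.0338]
```

Emit:
{"method": "arm_command", "body": {
  "slide": [
    [0,-0.3,0],
    [0,-0.6,0],
    [0,-0.6,-1],
    [0.5,-0.6,-2],
    [2.1,-0.2,-2],
    [2.1,1.4,-2],
    [2.1,1.4,-2],
    [2.1,1.4,-1],
    [2.1,1.4,0],
    [2.1,1.4,0.05],
    [1.9,1.4,0.05],
    [1.7,1.4,0.05],
    [1.5,1.4,0.05],
    [1.4,1.4,0.05],
    [1.4,1.4,0.05]
  ],
  "angular": [
    [0,0,0],
    [0,0,0],
    [0,0,0],
    [0,0,0],
    [0,0,0],
    [0,0,0],
    [0,0,0],
    [0,0,0],
    [0,0,0],
    [0,0,0],
    [0,0,0],
    [0,0,0],
    [0,0,0],
    [0,0,0],
    [0,0,0]
  ],
  "hand": [0,0,0,0,15,15,15,15,15,15,15,15,15,15,15]
}}

```text
clock: 12.15
tool_pos: [0.5295, 0.0991, 0.0986]
eef_rot: [-180.0, 0.1, -170.9]
ft_force: [-0.3, -0.1, -0.2]
opening: 0.0129
```

```bash
python3 - <<'E'
from m import *
goal(-.032,-.006,.098)
i=bot.camera_info("wrist");print(repr(i["pose"]))
a=bot.capture("wrist")
cv2.imwrite("pics/w4.png",a[:,:,::-1])
E
```

```text
clock 12.15 jig mm [-33.4308  -4.5296  98.6479] F [-0.2676 -0.0568 -0.1735] open 0.012862705320664514 -> [0.5312 0.0979 0.098 ] slide [-0.0573 -0.0587  0.026 ] ang [-0.0014  0.0182 -0.0159]
array([[-0.159 ,  0.946 ,  0.2826,  0.4588],
       [ 0.9873,  0.1523,  0.0457,  0.0867],
       [ 0.0002,  0.2862, -0.9582,  0.1683],
       [ 0.    ,  0.    ,  0.    ,  1.    ]])
```

View pics/w4.png

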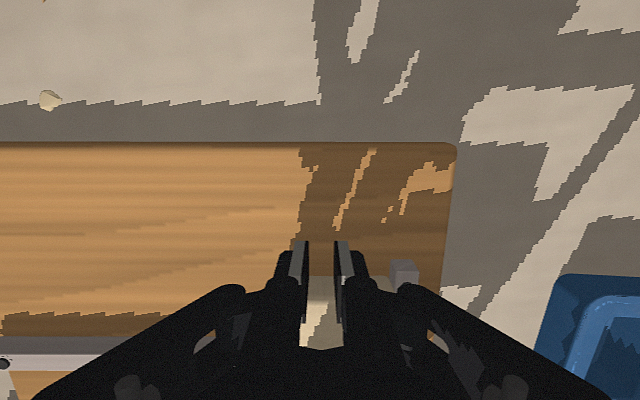

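The bar is between the fingertips at (320,300), with the end stop just right at (403,272). Now the seating push.

Emit:
{"method": "arm_command", "body": {
  "slide": [
    [-0.05,0,0],
    [-0.1,0,0],
    [-0.14,0,0],
    [-0.18,0,0],
    [-0.18,0,0]
  ],
  "angular": [
    [0,0,0],
    [0,0,0],
    [0,0,0],
    [0,0,0],
    [0,0,0]
  ],
  "hand": [15,15,15,15,15]
}}

```text
clock: 12.7
tool_pos: [0.5309, 0.0995, 0.0974]
eef_rot: [180.0, -0.3, -170.9]
ft_force: [-5.1, -0.8, 3.9]
opening: 0.0129
```

```bash
python3 - <<'E'
from m import *
goal(-.07,-.035,.32)
E
```

```text
clock 12.7 jig mm [-32.0239  -4.2851  97.4465] F [-5.1402 -0.8296  3.9266] open 0.012946044801445773 -> [0.4983 0.0632 0.32  ] slide [ 1.5577 -1.23   -8.8953] ang [ 0.0006 -0.0518 -0.0146]
```

Seated at the same x=−32.0 with 5 N. I'll back off, rise and check from above.

Emit:
{"method": "arm_command", "body": {
  "slide": [
    [0.3,0,0],
    [0.7,0,0],
    [0.9,0,-1],
    [0.9,-0.6,-3],
    [0.9,-0.6,-5],
    [0.9,-0.6,-7],
    [0.9,-0.6,-8],
    [0.9,-0.6,-8],
    [0.9,-0.6,-8],
    [0.9,-0.6,-8]
  ],
  "angular": [
    [0,0,0],
    [0,0,0],
    [0,0,0],
    [0,0,0],
    [0,0,0],
    [0,0,0],
    [0,0,0],
    [0,0,0],
    [0,0,0],
    [0,0,0]
  ],
  "hand": [15,15,15,15,15,15,15,15,15,15]
}}

```text
clock: 13.7
tool_pos: [0.5118, 0.0813, 0.2961]
eef_rot: [180.0, -0.2, -170.9]
ft_force: [0.0, 0.3, -0.9]
opening: 0.0129
```

```bash
python3 - <<'E'
from m import *
i=bot.camera_info("wrist")
a=bot.capture("wrist")[:,:,::-1]
goal(.118,0,.30,90)
cv2.imwrite("pics/w5.png",a)
c=np.array([proj(i,wj(0,-.02,.03))[0]]).astype(int)[0];print(c,repr(i["pose"]))
x0,y0=c[0]-100,c[1]-75;print(x0,y0)
cv2.imwrite("pics/w5c.png",cv2.resize(np.ascontiguousarray(a[max(y0,0):y0+150,x0:x0+200]),None,fx=4,fy=4,interpolation=cv2.INTER_CUBIC))
E
```

```text
clock 13.75 jig mm [-53.8711 -19.2396 295.7575] F [0.257  0.0104 0.0214] open 0.013199285517839464 -> [0.6783 0.1278 0.3   ] slide [-6.873   0.7797 -0.1954] ang [-0.0298 -0.0386 17.9832]
[320 223] array([[-0.159 ,  0.9473,  0.2782,  0.4414],
       [ 0.9873,  0.1524,  0.0455,  0.069 ],
       [ 0.0007,  0.2819, -0.9595,  0.3661],
       [ 0.    ,  0.    ,  0.    ,  1.    ]])
220 148
```

View pics/w5c.png

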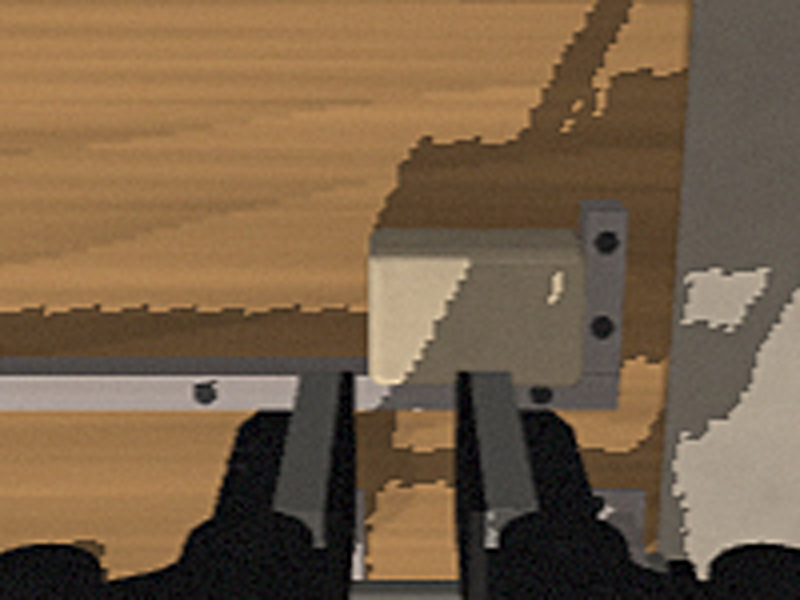

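Both gaps are closed: bar right edge (582,300) against the end-stop, rear edge (480,385) against the rail, and square. Now I'll estimate the arm angle from the handle pixels in the two fixed cameras.

```bash
cat >> m.py <<'E'
def hnd(th,y=0): return np.array([.088-.185*np.cos(th)+.0104*np.sin(th),y,.0456+.185*np.sin(th)+.0104*np.cos(th)])
E
python3 - <<'E'
from m import *
s=bot.camera_info("side");c=bot.camera_info("scene")
for th in(1.62,1.66,1.70,1.74):
    h=[wj(*hnd(th,y)) for y in(-.053,0,.053)]
    print(th,hnd(th),proj(s,h).ravel(),proj(c,h).ravel())
def seg(n,x0,x1,y0,y1):
    a=bot.capture(n)[y0:y1,x0:x1]; h=cv2.cvtColor(np.ascontiguousarray(a),cv2.COLOR_RGB2HSV)
    m=cv2.inRange(h,(0,90,40),(14,255,200)); k,l,st,ce=cv2.connectedComponentsWithStats(m)
    for j in range(1,k):
        if st[j,4]>15: print(n,st[j,:4]+[x0,y0,0,0],st[j,4],ce[j]+[x0,y0])
seg("side",355,400,95,140);seg("scene",320,370,95,125)
E
```

```text
1.62 [0.1075 0.     0.2299] [378.7789 125.8137 371.984  117.5146 365.5642 109.6737] [351.7517 114.7989 340.1996 111.0357 329.2598 107.472 ]
1.66 [0.1148 0.     0.2289] [380.8836 125.6982 374.0408 117.4168 367.5753 109.5919] [353.3234 114.5826 341.7715 110.8392 330.8297 107.2936]
1.7 [0.1221 0.     0.2277] [382.9577 125.6656 376.0691 117.4007 369.5595 109.5905] [354.8701 114.4588 343.3201 110.733  332.378  107.2033]
1.74 [0.1294 0.     0.2262] [384.9973 125.7155 378.0649 117.4657 371.5133 109.669 ] [356.3891 114.4268 344.843  110.7163 333.9022 107.2003]
side [380  97   9   8] 18 [384.2778 100.5   ]
side [356  99   8   8] 27 [359.5556 102.3704]
side [368 106  20  20] 165 [377.5636 114.3212]
scene [333 106  22   9] 86 [343.5465 110.1977]
```

Arm angle is about 1.72 rad, so the handle is at jig x≈+124 mm, z≈227 mm, well within the ±33 mm straddle tolerance. I'll move above it with the tool turned 90° and open.

Emit:
{"method": "arm_command", "body": {
  "slide": [
    [0,0,-1.0],
    [0,0,-1.7],
    [-1,0.2,-1.7],
    [-2,0.4,-1.7],
    [-3,0.6,-1.7],
    [-4,0.8,-1.7],
    [-5,0.8,-1.7],
    [-6,0.8,-1.7],
    [-7.1,0.8,-1.7],
    [-7.1,0.8,-1.7],
    [-7.1,0.8,-1.7],
    [-7.1,0.8,-1.7],
    [-7.1,0.8,-1.7],
    [-7.1,0.8,-1.7],
    [-7.1,0.8,-1.7]
  ],
  "angular": [
    [0,0,0],
    [0,0,1.5],
    [0,0,3],
    [0,0,4.5],
    [0,0,6],
    [0,0,7.5],
    [0,0,9],
    [0,0,10.5],
    [0,0,12],
    [0,0,13.5],
    [0,0,15],
    [0,0,16.5],
    [0,0,18],
    [0,0,18],
    [0,0,18]
  ],
  "hand": [100,100,100,100,100,100,100,100,100,100,100,100,100,100,100]
}}

```text
clock: 15.35
tool_pos: [0.6849, 0.1292, 0.3392]
eef_rot: [-179.9, -0.0, 99.3]
ft_force: [-0.3, 0.5, -0.1]
opening: 0.0856
```

```bash
python3 - <<'E'
from m import *
goal(.122,0,.281,90)
print(bot.get_obs()['joint_pos'])
w=bot.capture("wrist")[:,:,::-1]; s=bot.capture("side")[60:200,300:460,::-1]
cv2.imwrite("pics/w6.png",np.hstack([cv2.resize(np.ascontiguousarray(w),(480,300)),cv2.resize(np.ascontiguousarray(s),(320,280),interpolation=cv2.INTER_CUBIC)[:300] if 0 else np.pad(cv2.resize(np.ascontiguousarray(s),(320,280)),((0,20),(0,0),(0,0)))]))
E
```

```text
clock 15.35 jig mm [124.7708   0.392  339.2127] F [-0.271   0.5383 -0.0715] open 0.08559725322709823 -> [0.6822 0.1284 0.281 ] slide [-0.0158 -0.1066  2.3287] ang [-0.021  -0.0014  0.0152]
[ 5.3759 22.5536 11.9564 79.5081 -0.0003 86.1001]
```

View pics/w6.png

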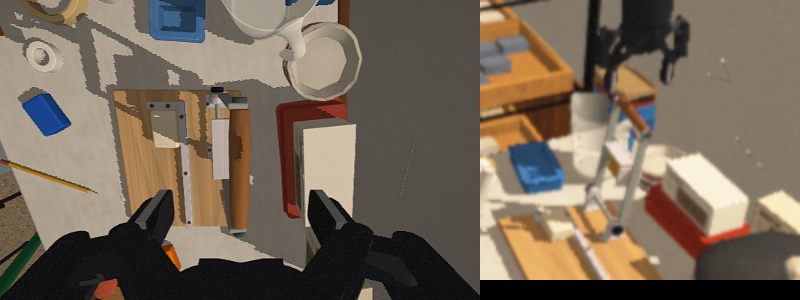

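The handle runs (240,100)–(240,235) in the wrist picture, centred between the open fingers, with nothing in the way. Descend and grip.

Emit:
{"method": "arm_command", "body": {
  "slide": [
    [0,0,0.8],
    [0,0,1.5],
    [0,0,2.0],
    [0,0,2.3],
    [0,0,2.3],
    [0,0,2.3],
    [0,0,2.3],
    [0,0,2.3],
    [0,0,2.3],
    [0,0,2.3],
    [0,0,2.3],
    [0,0,2.3]
  ],
  "angular": [
    [0,0,0],
    [0,0,0],
    [0,0,0],
    [0,0,0],
    [0,0,0],
    [0,0,0],
    [0,0,0],
    [0,0,0],
    [0,0,0],
    [0,0,0],
    [0,0,0],
    [0,0,0]
  ],
  "hand": [100,100,100,100,70,45,25,10,10,10,10,10],
  "squeeze": 40
}}

```text
clock: 16.65
tool_pos: [0.6854, 0.1292, 0.2839]
eef_rot: [179.9, 0.0, 99.1]
ft_force: [-0.8, -0.1, 4.7]
opening: 0.0164
```

```bash
python3 - <<'E'
from m import *
goal(.122,0,.281,90)
th0=1.72
p0=hnd(th0)
# slide table (units) relative to grip pose; tool y = jig x, tool z = down
for th in list(np.arange(1.7,-.001,-.1))+[0,-.02]:
    d=(hnd(th)-p0)/.025; print(round(th,2),np.round([0,d[0],-d[2]],2).tolist())
E
```

```text
clock 16.65 jig mm [125.2788   0.3011 283.8926] F [-0.7555 -0.091   4.7348] open 0.016350970682055547 -> [0.6822 0.1284 0.281 ] slide [-0.0122 -0.1313  0.1155] ang [ 0.0156  0.0013 -0.0167]
1.7 [0.0, -0.15, -0.03]
1.6 [0.0, -0.88, -0.13]
1.5 [0.0, -1.62, -0.15]
1.4 [0.0, -2.36, -0.11]
1.3 [0.0, -3.09, 0.01]
1.2 [0.0, -3.81, 0.21]
1.1 [0.0, -4.5, 0.47]
1.0 [0.0, -5.16, 0.8]
0.9 [0.0, -5.79, 1.2]
0.8 [0.0, -6.37, 1.66]
0.7 [0.0, -6.9, 2.17]
0.6 [0.0, -7.38, 2.73]
0.5 [0.0, -7.81, 3.34]
0.4 [0.0, -8.17, 3.99]
0.3 [0.0, -8.46, 4.67]
0.2 [0.0, -8.68, 5.38]
0.1 [0.0, -8.83, 6.1]
-0.0 [0.0, -8.91, 6.84]
0 [0.0, -8.91, 6.84]
-0.02 [0.0, -8.92, 6.99]
```

Gripped at 16.4 mm opening. Now I'll swing the arm down along its arc.

Emit:
{"method": "arm_command", "body": {
  "slide": [
    [0,-0.15,-0.03],
    [0,-0.5,-0.08],
    [0,-0.88,-0.13],
    [0,-1.62,-0.15],
    [0,-2.36,-0.11],
    [0,-3.09,0.01],
    [0,-3.81,0.21],
    [0,-4.5,0.47],
    [0,-5.16,0.8],
    [0,-5.79,1.2],
    [0,-6.37,1.66],
    [0,-6.9,2.17],
    [0,-7.38,2.73],
    [0,-7.81,3.34],
    [0,-8.17,3.99],
    [0,-8.46,4.67],
    [0,-8.58,5.0],
    [0,-8.68,5.38],
    [0,-8.68,5.38],
    [0,-8.68,5.38]
  ],
  "angular": [
    [0,0,0],
    [0,0,0],
    [0,0,0],
    [0,0,0],
    [0,0,0],
    [0,0,0],
    [0,0,0],
    [0,0,0],
    [0,0,0],
    [0,0,0],
    [0,0,0],
    [0,0,0],
    [0,0,0],
    [0,0,0],
    [0,0,0],
    [0,0,0],
    [0,0,0],
    [0,0,0],
    [0,0,0],
    [0,0,0]
  ],
  "hand": [10,10,10,10,10,10,10,10,10,10,10,10,10,10,10,10,10,10,10,10]
}}

```text
clock: 18.65
tool_pos: [0.4716, 0.095, 0.1481]
eef_rot: [179.9, -0.0, 99.1]
ft_force: [5.0, 1.3, -2.7]
opening: 0.0167
```

```bash
python3 - <<'E'
from m import *
p,q,o=state();print(o['clock'],jig(p),hnd(.2),o['ft_force'],o['wrist_torque'],o['opening'])
E
```

```text
18.65 [-91.2778   0.6941 148.1495] [-0.0912  0.      0.0925] [ 4.9568  1.2748 -2.7237] [ 0.3706 -1.3472 -0.0091] 0.016676939241399232
```

Emit:
{"method": "arm_command", "body": {
  "slide": [
    [0,-0.07,0.36],
    [0,-0.13,0.72],
    [0,-0.18,1.0],
    [0,-0.21,1.2],
    [0,-0.22,1.35],
    [0,-0.23,1.45],
    [0,-0.23,1.45]
  ],
  "angular": [
    [0,0,0],
    [0,0,0],
    [0,0,0],
    [0,0,0],
    [0,0,0],
    [0,0,0],
    [0,0,0]
  ],
  "hand": [10,10,10,10,10,10,10],
  "squeeze": 60
}}

```text
clock: 19.35
tool_pos: [0.4656, 0.094, 0.112]
eef_rot: [179.9, -0.0, 99.1]
ft_force: [3.8, 2.4, -0.4]
opening: 0.0164
```

```bash
python3 - <<'E'
from m import *
p,q,o=state();print(o['clock'],jig(p),hnd(.0),o['ft_force'],o['wrist_torque'],o['opening'])
E
```

```text
19.35 [-97.3002   0.7128 112.0178] [-0.097  0.     0.056] [ 3.7918  2.4404 -0.4491] [ 0.5482 -1.5808 -0.0268] 0.016434190795737106
```

Emit:
{"method": "arm_command", "body": {
  "slide": [
    [0,0,0.04],
    [0,0,0.08],
    [0,0,0.12],
    [0,0,0.12]
  ],
  "angular": [
    [0,0,0],
    [0,0,0],
    [0,0,0],
    [0,0,0]
  ],
  "hand": [10,10,10,10]
}}

```text
clock: 19.75
tool_pos: [0.4654, 0.094, 0.109]
eef_rot: [180.0, -0.0, 99.1]
ft_force: [4.5, 2.5, 1.6]
opening: 0.0159
```

Emit:
{"method": "arm_command", "body": {
  "slide": [
    [0,0,0.04],
    [0,0,0.08],
    [0,0,0.08]
  ],
  "angular": [
    [0,0,0],
    [0,0,0],
    [0,0,0]
  ],
  "hand": [10,10,10]
}}

```text
clock: 20.05
tool_pos: [0.4653, 0.094, 0.107]
eef_rot: [180.0, -0.0, 99.1]
ft_force: [4.5, 2.8, 0.2]
opening: 0.0163
```

Emit:
{"method": "arm_command", "body": {
  "slide": [
    [0,0,0.05],
    [0,0,0.1],
    [0,0,0.1]
  ],
  "angular": [
    [0,0,0],
    [0,0,0],
    [0,0,0]
  ],
  "hand": [10,10,10]
}}

```text
clock: 20.35
tool_pos: [0.4653, 0.0941, 0.106]
eef_rot: [-180.0, -0.0, 99.1]
ft_force: [0.5, 3.1, 14.0]
opening: 0.0162
```

Emit:
{"method": "arm_command", "body": {
  "slide": [
    [0,0,0.05],
    [0,0,0.1],
    [0,0,0.1]
  ],
  "angular": [
    [0,0,0],
    [0,0,0],
    [0,0,0]
  ],
  "hand": [10,10,10]
}}

```text
clock: 20.65
tool_pos: [0.4654, 0.0941, 0.1058]
eef_rot: [-180.0, 0.0, 99.1]
ft_force: [-6.9, 2.5, 33.9]
opening: 0.0159
```

It made hard contact at full depth: 34 N at the handle, about 70 N at the stamp. Had the skirt caught on the bar, the handle would be some 25 mm higher. I'll hold, then check the side view.

Emit:
{"method": "arm_command", "body": {
  "slide": [
    [0,0,0],
    [0,0,0],
    [0,0,0],
    [0,0,0],
    [0,0,0],
    [0,0,0]
  ],
  "angular": [
    [0,0,0],
    [0,0,0],
    [0,0,0],
    [0,0,0],
    [0,0,0],
    [0,0,0]
  ],
  "hand": [10,10,10,10,10,10]
}}

```text
clock: 21.25
tool_pos: [0.4654, 0.094, 0.1058]
eef_rot: [180.0, 0.0, 99.1]
ft_force: [-7.2, 0.9, 33.8]
opening: 0.0162
```

```bash
python3 - <<'E'
from m import *
p,q,o=state();print(o['clock'],jig(p),o['ft_force'],o['wrist_torque'],o['opening'])
p0=hnd(0)
for th in list(np.arange(0,1.75,.1))+[1.7]:
    d=(hnd(th)-p0)/.025; print(round(th,2),np.round([0,d[0],-d[2]],2).tolist())
E
```

```text
21.25 [-97.5478   0.7532 105.7811] [-7.2452  0.882  33.7897] [0.3778 0.9541 0.0075] 0.016202508894454164
0.0 [0.0, 0.0, -0.0]
0.1 [0.0, 0.08, -0.74]
0.2 [0.0, 0.23, -1.46]
0.3 [0.0, 0.45, -2.17]
0.4 [0.0, 0.75, -2.85]
0.5 [0.0, 1.11, -3.5]
0.6 [0.0, 1.53, -4.11]
0.7 [0.0, 2.01, -4.67]
0.8 [0.0, 2.54, -5.18]
0.9 [0.0, 3.13, -5.64]
1.0 [0.0, 3.75, -6.04]
1.1 [0.0, 4.41, -6.37]
1.2 [0.0, 5.11, -6.63]
1.3 [0.0, 5.82, -6.83]
1.4 [0.0, 6.55, -6.95]
1.5 [0.0, 7.29, -6.99]
1.6 [0.0, 8.03, -6.97]
1.7 [0.0, 8.77, -6.87]
1.7 [0.0, 8.77, -6.87]
```

Pressed firmly for about 0.9 s. Now I'll swing back up along the same arc.

Emit:
{"method": "arm_command", "body": {
  "slide": [
    [0,0,-0.1],
    [0,0.03,-0.4],
    [0,0.08,-0.84],
    [0,0.23,-1.56],
    [0,0.45,-2.27],
    [0,0.75,-2.95],
    [0,1.11,-3.6],
    [0,1.53,-4.21],
    [0,2.01,-4.77],
    [0,2.54,-5.28],
    [0,3.13,-5.74],
    [0,3.75,-6.12],
    [0,4.41,-6.45],
    [0,5.11,-6.71],
    [0,5.82,-6.91],
    [0,6.55,-7.03],
    [0,7.29,-7.07],
    [0,8.03,-7.05],
    [0,8.5,-7.0],
    [0,8.8,-6.95]
  ],
  "angular": [
    [0,0,0],
    [0,0,0],
    [0,0,0],
    [0,0,0],
    [0,0,0],
    [0,0,0],
    [0,0,0],
    [0,0,0],
    [0,0,0],
    [0,0,0],
    [0,0,0],
    [0,0,0],
    [0,0,0],
    [0,0,0],
    [0,0,0],
    [0,0,0],
    [0,0,0],
    [0,0,0],
    [0,0,0],
    [0,0,0]
  ],
  "hand": [10,10,10,10,10,10,10,10,10,10,10,10,10,10,10,10,10,10,10,10]
}}

```text
clock: 23.25
tool_pos: [0.6819, 0.1286, 0.2785]
eef_rot: [-179.9, 0.1, 99.1]
ft_force: [-2.9, 2.4, 17.8]
opening: 0.016
```

```bash
python3 - <<'E'
from m import *
p,q,o=state();print(o['clock'],jig(p),hnd(1.7),o['ft_force'],o['wrist_torque'],o['opening'])
E
```

```text
23.25 [121.7213   0.2272 278.5217] [0.1221 0.     0.2277] [-2.8715  2.3792 17.8126] [ 0.0511  1.2357 -0.0138] 0.01595147516851775
```

Emit:
{"method": "arm_command", "body": {
  "slide": [
    [0,0,-0.08],
    [0,0,-0.08],
    [0,0,-0.08],
    [0,0,-0.08],
    [0,0,-0.08],
    [0,0,-0.08],
    [0,0,-0.08],
    [0,0,-0.08],
    [0,0,-0.6],
    [0,0,-1.2],
    [0,0,-2.0],
    [0,0,-2.8],
    [0,0,-3.4],
    [0,0,-3.4],
    [0,0,-3.4]
  ],
  "angular": [
    [0,0,0],
    [0,0,0],
    [0,0,0],
    [0,0,0],
    [0,0,0],
    [0,0,0],
    [0,0,0],
    [0,0,0],
    [0,0,0],
    [0,0,0],
    [0,0,0],
    [0,0,0],
    [0,0,0],
    [0,0,0],
    [0,0,0]
  ],
  "hand": [10,20,35,50,70,100,100,100,100,100,100,100,100,100,100]
}}

```text
clock: 24.75
tool_pos: [0.6826, 0.1288, 0.3616]
eef_rot: [179.9, 0.0, 99.1]
ft_force: [-0.4, -0.3, -0.3]
opening: 0.0857
```

```bash
python3 - <<'E'
from m import *
p,q,o=state();print(o['clock'],jig(p),o['ft_force'],o['opening'])
f=lambda a,w,h:cv2.resize(np.ascontiguousarray(a[:,:,::-1]),(w,h),interpolation=cv2.INTER_CUBIC)
w=bot.capture("wrist");s=bot.capture("side")
i=bot.camera_info("wrist");c=proj(i,wj(0,0,.045))[0].astype(int);print(c)
wc=w[max(c[1]-60,0):c[1]+60,max(c[0]-80,0):c[0]+80]
cv2.imwrite("pics/f.png",np.vstack([np.hstack([f(wc,400,300),f(w,400,300)]),np.hstack([f(s[90:210,300:460],400,300),f(s[90:390,200:600],400,300)])]))
E
```

```text
24.75 [122.458    0.345  361.6264] [-0.402  -0.2884 -0.2625] 0.08570911734068097
[225 170]
```

View pics/f.png

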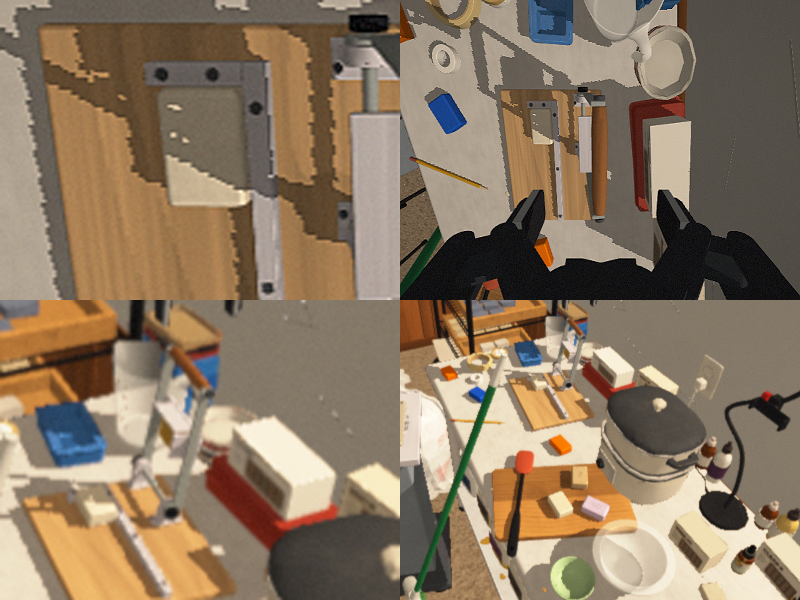

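The arm is up and the bystanders look unmoved. The bar is in the corner, but the crop hints at a thin strip of about 1–2 mm by the end stop, at (200,85). It might be parallax or shadow, so I'll measure it.

```bash
python3 - <<'E'
from m import *
i=bot.camera_info("wrist");g=cv2.cvtColor(np.mean([bot.capture("wrist") for _ in range(4)],axis=0).astype(np.uint8),cv2.COLOR_RGB2GRAY).astype(np.float32)
print("cam jig",jig(np.array(i["pose"])[:3,3]))
def prof(z,xs,ys):
    o=[]
    for y in ys:
        uv=proj(i,[wj(x,y,z) for x in xs]).astype(np.float32)
        o.append(cv2.remap(g,uv[:,:1],uv[:,1:],cv2.INTER_LINEAR).mean())
    return np.array(o).astype(int)
ys=np.arange(-.04,.06,.001)
for xs in([-.014,-.011,-.008],[.006,.009,.012]):
    for z in(.034,.0456): p=prof(z,xs,ys);print("x",xs[0],"z",z);[print(int(1000*ys[k]),p[k:k+20].tolist()) for k in range(0,100,20)]
E
```

```text
cam jig [122.578   71.6481 429.4969]
x -0.014 z 0.034
-40 [126, 126, 126, 126, 125, 125, 119, 136, 189, 189, 184, 178, 180, 178, 177, 178, 179, 180, 180, 180]
-19 [179, 179, 179, 178, 179, 179, 179, 181, 183, 175, 155, 152, 121, 95, 101, 102, 103, 103, 103, 103]
0 [102, 104, 113, 129, 116, 101, 103, 103, 102, 103, 104, 104, 104, 104, 105, 106, 105, 104, 103, 100]
20 [136, 140, 123, 100, 104, 105, 107, 108, 106, 104, 96, 87, 83, 93, 93, 92, 91, 92, 93, 93]
40 [94, 96, 97, 91, 79, 72, 71, 72, 72, 72, 72, 72, 73, 73, 72, 72, 72, 72, 73, 73]
x -0.014 z 0.0456
-40 [126, 127, 127, 127, 126, 126, 126, 125, 124, 121, 132, 186, 188, 182, 173, 177, 177, 178, 179, 179]
-19 [179, 179, 178, 178, 177, 176, 176, 178, 177, 177, 177, 177, 179, 183, 169, 129, 138, 115, 99, 102]
0 [103, 103, 103, 103, 102, 120, 109, 110, 133, 132, 109, 101, 104, 105, 104, 105, 106, 106, 105, 104]
20 [100, 118, 156, 159, 113, 101, 104, 107, 108, 106, 105, 98, 86, 80, 93, 90, 79, 71, 69, 71]
40 [74, 83, 93, 97, 90, 77, 72, 72, 72, 72, 73, 74, 74, 74, 74, 73, 73, 73, 73, 73]
x 0.006 z 0.034
-40 [105, 102, 105, 107, 105, 9
[... 265 characters left out ...]
106, 106, 106]
20 [106, 106, 107, 107, 105, 105, 108, 111, 108, 104, 95, 86, 85, 97, 84, 67, 58, 58, 57, 61]
40 [74, 88, 98, 90, 82, 79, 80, 80, 80, 79, 80, 81, 81, 81, 82, 81, 80, 81, 81, 81]
x 0.006 z 0.0456
-40 [127, 126, 125, 124, 125, 126, 128, 128, 115, 114, 135, 192, 191, 186, 182, 183, 183, 183, 182, 183]
-19 [185, 187, 181, 154, 153, 129, 97, 101, 103, 103, 104, 104, 104, 103, 103, 102, 103, 103, 104, 104]
0 [103, 103, 104, 105, 105, 106, 106, 106, 107, 107, 106, 106, 106, 105, 105, 105, 106, 106, 105, 106]
20 [106, 106, 107, 106, 107, 106, 106, 108, 110, 108, 105, 98, 88, 83, 96, 84, 65, 50, 48, 48]
40 [55, 73, 91, 97, 88, 79, 79, 79, 79, 80, 80, 81, 80, 80, 80, 80, 79, 79, 80, 80]
```

The measurement agrees with a registered bar. Its ends lie at y≈−30 and +31 mm (registered is ±31.2), and the stop's outer edge is at 43.5 (43.2 expected), so the strip was the rounded edge in shadow. Handing in.

```bash
python3 -c "
from plant import bot
print(bot.hand_in())"
```

```text
the job is handed in; nothing more can be done
None
```

The soap bar is stamped, back in its corner, and the job is handed in at about 25 s of the 64 s allowed. `hand_in` reports no verdict, so what follows rests on my own checks.

**What I did:** I pushed the bar square onto the rail with two slightly opened fingers, slid it into the end stop with closed fingers, then pushed it onto the rail once more. I then gripped the handle, swung the press arm down its arc and pressed with about 34 N at the handle. That should be some 70 N at the stamp, held for about 0.9 s. After that I swung the arm back up to about 1.7 rad, let go and lifted clear.

**Last checks:**
- **Bar along the rail:** Its ends measured about −30 and +31 mm, against ±31.2 mm for a registered bar.
- **Bar against the rail:** It looks flush in the last view. I did not measure this again after the press.
- **Gripper:** It is open and above the handle, with no force on it.
- **Bystanders:** The three soap bars on the chopping board look unmoved by eye. I never picked out the salve pot, so I did not check it; the arm met nothing unexpected.

**Disagreements:**
- **End-stop strip:** The final picture hinted at a thin dark strip between bar and end stop. The edge measurement points to the bar's rounded edge in shadow rather than a gap.
- **End-stop contact:** The fingers met the bar about 4 mm further along than I predicted. I put that down to the finger thickness I had assumed.
- **Handle force:** After the upswing the tool still read 18 N vertically, and this went to zero when I released the handle.

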